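Release the latched key of the ring-light controller

ROBOT

A 6-joint arm with a two-finger parallel gripper is mounted at the origin on the work surface. World frame = base frame: x ahead of the robot, y to its left, z up, the work surface at z = 0. Lengths are in m, angles in rad, forces in N, time in s.
With the tool pointing down it reaches from about 0.4 to 0.825 m from the base axis. Payload 7 kg.
Tool frame: the origin (TCP) lies at the very end of the fingers, on their centre line; the grasp point (between the pads) lies 19 mm behind it; z points along the fingers, y is the line along which they close (so a half turn about z gives the same grasp; the last joint's range is limited). The gripper opens to 88 mm and grips with 3 to 60 N. Pads are 19 mm wide; open, the fingers measure 130 mm over their backs; the gripper's body (78 mm by 193 mm) begins 47 mm behind the grasp point.
Start: joints at [1.443, 0.359, 0.012, 0, -1.224, -0.288], TCP at [0.273, 0.617, 0.227] pointing down, gripper open.
Joint ranges: [-3.07, 3.07], [-1.43, 2.12], [-1.02, 1.25], [-3.03, 1.67], [-3.05, -0], [-3.03, 3.03]. Speed limits (rad/s): [2.39, 2.39, 3.01, 3.14, 3.14, 3.14].

INTERFACE

Orientations are given as [roll, pitch, yaw] about the fixed x, y, z axes, in that order (R = Rz(yaw) Ry(pitch) Rx(roll)).
In Python, from cell import r gives the robot as it stands.
- The arm moves only by the tool jog_arm, never from a script. Its argument "series" is a list of rows, each an object of numbers: "claw": the closure, from -1 (fully open) to 1 (shut), so that 0 is half open; "dx", "dy", "dz": the shift along the tool's x, y, z in mm; "rx", "ry", "rz": the turn, a rotation vector about the tool's x, y, z in rad. In form: [{"claw": .., "dx": .., "dy": .., "dz": .., "rx": .., "ry": .., "rz": ..}, ...]. A call has 1 to 20 rows; each row is the pose to reach, as a shift and turn from the pose commanded when the call began, along the tool's axes at that moment; what a row does not reach only later rows make up. A row lasts 1/8 s, in which the tool goes at most 62.5 mm and 10.7 degrees, less where a joint would pass 70% of its speed; a pose out of reach is approached as far as the arm can. A call with a gripper value outside its range is refused whole. The fingers move at their own pace and stop on an object; the grip force is fixed at half the most. Time passes only in rows, so rows that repeat a pose let the fingers close. It gives the time, the measured TCP pose, the force, the opening and the grip force at its end, in the units of the state.
- r.get_obs(): the state, without advancing time (a new reading comes with each control period).
- r.grab_frame(name): name is "side" or "top"; returns the picture (480x640x3 uint8, red, green, blue); there is no depth.
- r.camera_params(name): a dict with "fx", "fy", "cx", "cy" (pixels), "k1" (the pictures are not rectified: a ray, as slopes to the right and down, at radius r is drawn at 1 + k1 r^2 times it, then the intrinsics apply), "eye" and "rotation" of the camera in the world. Camera axes: x right, y up, looking along -z (the intrinsics and any distortion apply to the point x, -y, -z); pixel columns grow to the right and rows downward; lengths in m; the calibration is good to about 2 mm. A picture is of the moment at which its call begins. camera_params takes no time and is no camera call.
- r.hand_in(): hands the job in; it is judged then, once.
The state is a dict: "time": time; "q": joint angles; "joint_velocities": joint speeds; "joint_torque": joint torques, N m; "eef_pos": TCP position; "eef_rot": TCP orientation; "contact_force": force on the tool from outside, world axes, zero at the start; "torque": the same for the moment, N m; "gripper_width": finger opening in m; "grasp_force": force on a finger pad.
Only numpy, scipy, OpenCV 4.12 (cv2) and the standard library are available. Lean on these libraries where they do the work, as an engineer would, in place of code of your own. Each camera call takes 0.05 s, during which the arm holds its last target. There are 200 camera calls.

TASK

The microscope's ring light is to be started with all its segment keys up, but one of the four identical latching keys on its controller has been left latched down. Starting at the key beside the round knob, tap the four keys lightly one after the other along the row, so that no key latches or releases, then press the latched key fully down and let it go so that it springs up level with the others. Leave the knob and the loose things around the controller as they are.

Things in the scene. Friction and masses are not known exactly. Their poses are not given: they have to be found in the camera images.
- console: ring-light controller fixed on the bench: off-white box 124 mm deep (its x), 252 mm long (its y), 52 mm high. Origin: middle of its underside; front (-x) towards the robot; y runs along the row of four keys towards the round knob at that end. Keys on the top plate, 36 mm apart, 22 mm wide along the row, row at x = -4 mm; a grey frame 36 x 30 mm, 3 mm high, surrounds each
- place_1 (a point): key place 1 of the row (next to the knob): fixed point over the middle of the key there, 68 mm above the bench, the level of the top face of a key that is up. At y = 38 mm of the controller
- place_2 (a point): key place 2 of the row (counted from the knob): fixed point over the middle of the key there, 68 mm above the bench, the level of the top face of a key that is up. At y = 2 mm of the controller
- place_3 (a point): key place 3 of the row (counted from the knob): fixed point over the middle of the key there, 68 mm above the bench, the level of the top face of a key that is up. At y = -34 mm of the controller
- place_4 (a point): key place 4 of the row (the far end from the knob): fixed point over the middle of the key there, 68 mm above the bench, the level of the top face of a key that is up. At y = -70 mm of the controller
- cap_a: one of the 4 identical white push-push key caps, 28 x 22 mm; names in no order along the row. Origin: middle of its top face, moves with it. Up: 68 mm above the bench; latched: 4.9 mm lower; hard stop: 8 mm lower. An up key yields from 2 N, 6 mm down at 5.3 N; let go beyond that it latches, else it springs back. Latched: firm to 4.7 N; pushed to 7 mm or more (6 to 7 N) and let go, it springs up
- cap_b: one of the 4 identical white push-push key caps, 28 x 22 mm; names in no order along the row. Origin: middle of its top face, moves with it. Up: 68 mm above the bench; latched: 4.9 mm lower; hard stop: 8 mm lower. An up key yields from 2 N, 6 mm down at 5.3 N; let go beyond that it latches, else it springs back. Latched: firm to 4.7 N; pushed to 7 mm or more (6 to 7 N) and let go, it springs up
- cap_c: one of the 4 identical white push-push key caps, 28 x 22 mm; names in no order along the row. Origin: middle of its top face, moves with it. Up: 68 mm above the bench; latched: 4.9 mm lower; hard stop: 8 mm lower. An up key yields from 2 N, 6 mm down at 5.3 N; let go beyond that it latches, else it springs back. Latched: firm to 4.7 N; pushed to 7 mm or more (6 to 7 N) and let go, it springs up
- cap_d: one of the 4 identical white push-push key caps, 28 x 22 mm; names in no order along the row. Origin: middle of its top face, moves with it. Up: 68 mm above the bench; latched: 4.9 mm lower; hard stop: 8 mm lower. An up key yields from 2 N, 6 mm down at 5.3 N; let go beyond that it latches, else it springs back. Latched: firm to 4.7 N; pushed to 7 mm or more (6 to 7 N) and let go, it springs up
- knob_mark (a point): end of the white mark on the rim of the round black brightness knob (35 mm across, 20 mm high, top 73 mm above the bench), 13.5 mm from the knob's axis. The knob stands at y = 90 mm of the controller, 52 mm from the first key, and turns easily
- vial_mid (a point): amber glass vial with black cap, 25 mm across, 53 mm high, standing loose in front of the controller; point on its axis 26 mm up
- eyepiece_mid (a point): black microscope eyepiece, 38 mm across, 50 mm high, standing loose behind the controller; point on its axis 25 mm up
- dish: closed glass petri dish, 90 mm across, 16 mm high, loose behind the controller; origin under its centre
- forceps: steel forceps, 120 mm long, 9 mm high, lying loose at the controller's end away from the knob; origin at mid-length on the bench, x towards the tips
There are look-alikes about, which are no part of the job. What is shaped like the part that bears cap_a but pink is not meant. What is shaped like the part that bears cap_c but pink is not meant.

How it is judged:
On the way, in this order (a step that is already met when the one before it is completed fails the run):
1. the key at place 1 is tapped (((horizontal distance between cap_a and place_1 below 0.01 m and contact force between the fingers and cap_a above 0.3 N) or (horizontal distance between cap_b and place_1 below 0.01 m and contact force between the fingers and cap_b above 0.3 N) or (horizontal distance between cap_c and place_1 below 0.01 m and contact force between the fingers and cap_c above 0.3 N) or (horizontal distance between cap_d and place_1 below 0.01 m and contact force between the fingers and cap_d above 0.3 N))), for 0.02 s.
2. the key at place 2 is tapped (((horizontal distance between cap_a and place_2 below 0.01 m and contact force between the fingers and cap_a above 0.3 N) or (horizontal distance between cap_b and place_2 below 0.01 m and contact force between the fingers and cap_b above 0.3 N) or (horizontal distance between cap_c and place_2 below 0.01 m and contact force between the fingers and cap_c above 0.3 N) or (horizontal distance between cap_d and place_2 below 0.01 m and contact force between the fingers and cap_d above 0.3 N))), for 0.02 s.
3. the key at place 3 is tapped (((horizontal distance between cap_a and place_3 below 0.01 m and contact force between the fingers and cap_a above 0.3 N) or (horizontal distance between cap_b and place_3 below 0.01 m and contact force between the fingers and cap_b above 0.3 N) or (horizontal distance between cap_c and place_3 below 0.01 m and contact force between the fingers and cap_c above 0.3 N) or (horizontal distance between cap_d and place_3 below 0.01 m and contact force between the fingers and cap_d above 0.3 N))), for 0.02 s.
4. the key at place 4 is tapped, the latched key still latched (((horizontal distance between cap_a and place_4 below 0.01 m and contact force between the fingers and cap_a above 0.3 N) or (horizontal distance between cap_b and place_4 below 0.01 m and contact force between the fingers and cap_b above 0.3 N) or (horizontal distance between cap_c and place_4 below 0.01 m and contact force between the fingers and cap_c above 0.3 N) or (horizontal distance between cap_d and place_4 below 0.01 m and contact force between the fingers and cap_d above 0.3 N)) and ((z of cap_a in the frame of console between 0.0618 and 0.0642 m and distance of cap_a from where it was at the start of the episode below 0.0015 m) or (z of cap_b in the frame of console between 0.0618 and 0.0642 m and distance of cap_b from where it was at the start of the episode below 0.0015 m) or (z of cap_c in the frame of console between 0.0618 and 0.0642 m and distance of cap_c from where it was at the start of the episode below 0.0015 m) or (z of cap_d in the frame of console between 0.0618 and 0.0642 m and distance of cap_d from where it was at the start of the episode below 0.0015 m))), for 0.02 s.
5. the latched key is pressed fully down (at least 6.8 mm below the up level) (z of any of cap_a, cap_b, cap_c, cap_d in the frame of console below 0.0612 m), for 0.02 s.
At the end, for the whole second after the job is handed in: all four keys stand up and still, their top faces within 1.5 mm of the up level (68 mm above the bench); vial, eyepiece, dish and forceps are within 15 mm of where they were and the knob's mark within 4 mm (z of each of cap_a, cap_b, cap_c, cap_d in the frame of console above 0.0665 m and linear speed of each of cap_a, cap_b, cap_c, cap_d below 0.005 m/s and distance of each of vial_mid, eyepiece_mid, dish, forceps from where it was at the start of the episode below 0.015 m and distance of knob_mark from where it was at the start of the episode below 0.004 m); the robot touches nothing.
It fails at once if a key that was up is pushed down far enough to latch (more than 5.6 mm) ((distance of cap_a from where it was at the start of the episode above 0.0056 m and z of cap_a in the frame of console below 0.0624 m) or (distance of cap_b from where it was at the start of the episode above 0.0056 m and z of cap_b in the frame of console below 0.0624 m) or (distance of cap_c from where it was at the start of the episode above 0.0056 m and z of cap_c in the frame of console below 0.0624 m) or (distance of cap_d from where it was at the start of the episode above 0.0056 m and z of cap_d in the frame of console below 0.0624 m)).
It fails at once if the vial, eyepiece, dish or forceps is shifted, tipped or picked up (moved more than 15 mm) (distance of any of vial_mid, eyepiece_mid, dish, forceps from where it was at the start of the episode above 0.015 m).
It fails at once if the knob is turned (its mark moved more than 4 mm) (distance of knob_mark from where it was at the start of the episode above 0.004 m).
It also fails if it takes over 45 s, if anything falls off the work surface, if the arm or the gripper's body presses on something with over 40 N, if the wrist force passes 120 N, or if a joint passes its speed limit or range.

## Working session

There is one attempt and no reset: what is moved stays moved. The work goes in short steps, Python scripts to look and compute and a tool call to move; the robot and the scene stay as the last step left them, time stands still between calls to the robot, and variables do not carry over. Pictures are saved under pics/ and viewed, at most 10 in all, crops included, and the job is handed in when it is done.

Besides the shell and the picture viewer there is one more tool, called after "Request:" as name(argument=value, ...) on one line, values as JSON. jog_arm: Moves the arm, as the interface text tells. Its arguments: {"type":"object","properties":{"series":{"type":"array","items":{"type":"object","properties":{"claw":{"type":"number"},"dx":{"type":"number"},"dy":{"type":"number"},"dz":{"type":"number"},"rx":{"type":"number"},"ry":{"type":"number"},"rz":{"type":"number"}}}}},"required":["series"]}

```bash
mkdir -p pics; python3 - <<'E'
from cell import r
import cv2
for n in("side","top"):
    cv2.imwrite(f"pics/{n}0.png",r.grab_frame(n)[:,:,::-1]); print(n,r.camera_params(n))
o=r.get_obs();print(o)
E
```

```text
side {'fx': 540.0771935803185, 'fy': 540.0771935803185, 'cx': 322.4339072286533, 'cy': 240.16334470932833, 'k1': -0.08232592474509348, 'eye': array([ 0.31678432, -0.49446125,  0.62473686]), 'rotation': array([ 0.7647004 ,  0.01741225, -0.48234426])}
top {'fx': 452.4034140615335, 'fy': 452.4034140615335, 'cx': 305.27918463279565, 'cy': 241.89135875142532, 'k1': -0.09989596885873786, 'eye': array([ 0.44170435, -0.02332825,  0.71728031]), 'rotation': array([ 0.19416784,  0.0237451 , -1.56026975])}
{'time': 0.1, 'q': array([ 1.44309447e+00,  3.59297837e-01,  1.11531437e-02, -2.82632400e-04,
       -1.22411480e+00, -2.88061060e-01]), 'joint_velocities': array([ 0.00102699, -0.00154526,  0.00300308,  0.00160498, -0.00016376,
       -0.00030738]), 'joint_torque': array([-2.54813829e-03, -5.84162772e+01,  2.93746394e+01,  7.01556042e+00,
        1.00891685e-02, -5.57724218e-05]), 'eef_pos': array([0.27250522, 0.61706828, 0.22573348]), 'eef_rot': array([ 3.14011429e+00, -1.60950065e-04, -4.15859025e-01]), 'contact_force': array([ 0.64046085,  1.02010091, -0.00953983]), 'torque': array([ 0.00083629,  0.01514584, -0.01254648]), 'grasp_force': 0.0, 'gripper_width': 0.08732290030766153}
```

View pics/top0.png

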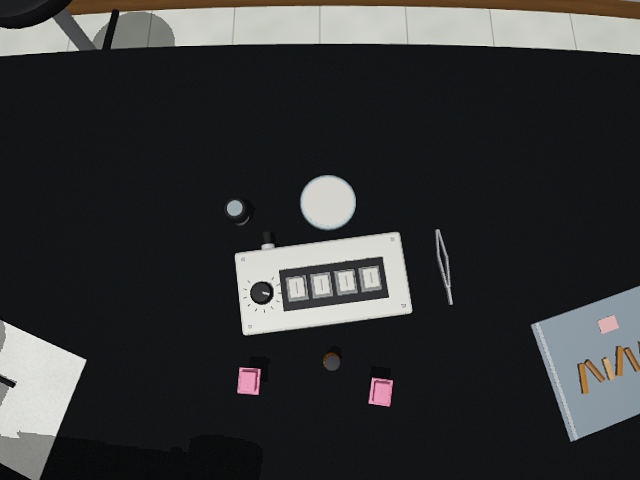

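View pics/side0.png

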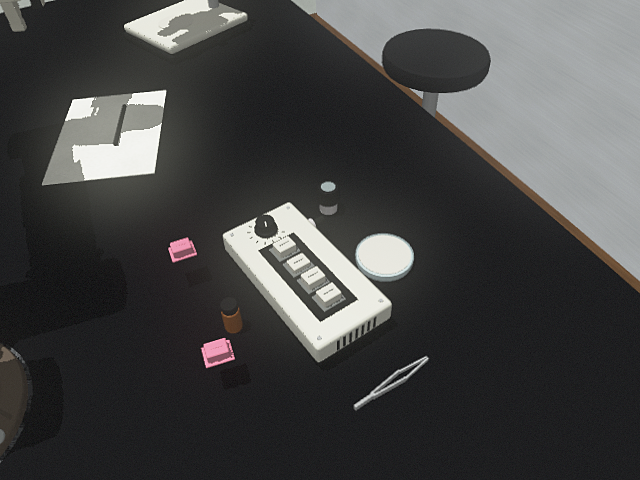

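The top view shows the console with its knob at (262,293) and the keys at (296,288), (321,285), (346,282) and (371,278). The pink look-alikes at (249,381) and (380,392) stand alone on the bench, so they are not meant. Next I'll enlarge the key row and fit the console pose.

```bash
cat > h.py <<'E'
import numpy as np
from scipy.spatial.transform import Rotation as R
from cell import r
def proj(n,P):
    c=r.camera_params(n); p=(np.atleast_2d(P)-c['eye'])@R.from_euler('xyz',c['rotation']).as_matrix()
    s=np.c_[p[:,0],-p[:,1]]/-p[:,2:]; s=s*(1+c['k1']*(s**2).sum(1,keepdims=True))
    return s*c['fx']+[c['cx'],c['cy']]
def world(v,P):
    P=np.atleast_2d(P); return P@R.from_euler('z',v[2]).as_matrix().T+[v[0],v[1],0]
E
python3 - <<'E'
from h import *
import cv2
from scipy.optimize import least_squares
# console top: knob-front, knob-back, far-back, far-front corners ; top-plate z=.052
C=np.array([[-.062,.126,.052],[.062,.126,.052],[.062,-.126,.052],[-.062,-.126,.052]])
K=np.array([[-.004,y,.068] for y in(.038,.002,-.034,-.070)])
ct=np.array([[244,334],[236,254],[400,234],[411,312]]); kt=np.array([[296,288],[321,285],[346,282],[371,278.]])
f=lambda v:(np.r_[proj('top',world(v,C))-ct,proj('top',world(v,K))-kt]).ravel()
s=least_squares(f,[.4,0,0]);print(s.x,s.fun.reshape(-1,2).round(1))
print(proj('side',world(s.x,np.r_[C,K])).round(1)); print(world(s.x,K))
np.save('v.npy',s.x)
a=cv2.imread('pics/side0.png')[225:320,255:365];b=cv2.imread('pics/top0.png')[225:340,230:415]
a=cv2.resize(a,None,fx=5,fy=5,interpolation=2);cv2.imwrite('pics/ca.png',a)
cv2.imwrite('pics/cb.png',cv2.resize(b,None,fx=4,fy=4,interpolation=2))
E
```

```text
[ 0.51088108 -0.03200962  0.13233379] [[-2.2  1.7]
 [-2.2 -1.6]
 [ 0.1 -2.4]
 [ 2.5  2.1]
 [ 0.6 -0.2]
 [ 0.5 -0.3]
 [ 0.4 -0.4]
 [ 0.1  0.5]]
[[218.5 233.1]
 [288.  200.2]
 [391.1 303.3]
 [313.9 350.6]
 [281.7 243.6]
 [295.5 258.8]
 [310.2 274.9]
 [325.7 291.9]]
[[ 0.50190204  0.00513034  0.068     ]
 [ 0.50665216 -0.0305549   0.068     ]
 [ 0.51140229 -0.06624014  0.068     ]
 [ 0.51615241 -0.10192538  0.068     ]]
```

View pics/ca.png

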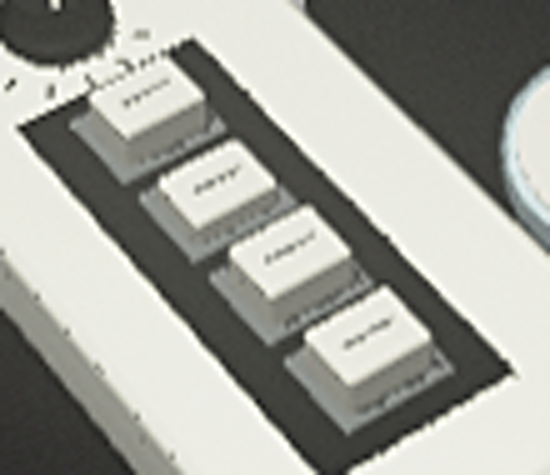

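View pics/cb.png

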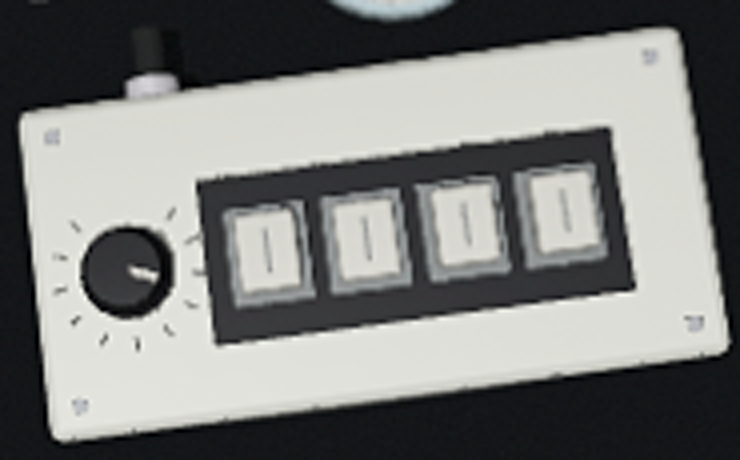

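The fit residuals against the side view are about 1 px everywhere except the second key from the knob. That key sits 2 px lower and its visible side wall is shorter, so key 2 looks latched. I'll refine the pose with both views and work out the approach.

```bash
cat >> h.py <<'E'
def go(target,yaw):
    o=r.get_obs(); T=R.from_euler('xyz',o['eef_rot']); G=R.from_euler('xyz',[np.pi,0,yaw])
    print('shift mm',(T.inv().apply(np.array(target)-o['eef_pos'])*1000).round(2),'rot',(T.inv()*G).as_rotvec().round(4),'pos',o['eef_pos'].round(4),'F',o['contact_force'].round(2))
E
python3 - <<'E'
from h import *
from scipy.optimize import least_squares
K=np.array([[-.004,y,.068] for y in(.038,.002,-.034,-.070)]); K[1,2]=.0631
kt=np.array([[297,288],[321.2,284.5],[346.3,281.5],[371.2,277.5]]); ks=np.array([[284.6,244.4],[298.6,261.6],[313.2,275],[329,292.4]])
f=lambda v:(np.r_[proj('top',world(v,K))-kt,proj('side',world(v,K))-ks]).ravel()
s=least_squares(f,[.5,0,.13]);print(s.x,s.fun.reshape(-1,2).round(1))
s.x[2]=.132
np.save('v.npy',s.x);W=world(s.x,K);print(W.round(4))
go(W[0]+[0,0,.04],s.x[2]-np.pi/2)
E
```

```text
[ 0.51281189 -0.03327459  0.14134598] [[ 0.6 -1.3]
 [ 1.2 -0.7]
 [ 0.9 -1.4]
 [ 0.7 -0.8]
 [-1.5 -0.6]
 [-1.2 -0.3]
 [-1.1 -0.1]
 [-1.2 -0.6]]
[[ 0.5038  0.0039  0.068 ]
 [ 0.5086 -0.0318  0.0631]
 [ 0.5133 -0.0675  0.068 ]
 [ 0.5181 -0.1032  0.068 ]]
shift mm [459.32 467.31 118.5 ] rot [ 1.3000e-03 -9.0000e-04  1.0229e+00] pos [0.2725 0.6171 0.2257] F [ 0.64  1.02 -0.01]
```

Request:
jog_arm(series=[{"claw": 1,"dx": 459.3,"dy": 467.3,"dz": 60,"rz": 1.023},{"claw": 1,"dx": 459.3,"dy": 467.3,"dz": 60,"rz": 1.023},{"claw": 1,"dx": 459.3,"dy": 467.3,"dz": 60,"rz": 1.023},{"claw": 1,"dx": 459.3,"dy": 467.3,"dz": 60,"rz": 1.023},{"claw": 1,"dx": 459.3,"dy": 467.3,"dz": 60,"rz": 1.023},{"claw": 1,"dx": 459.3,"dy": 467.3,"dz": 60,"rz": 1.023},{"claw": 1,"dx": 459.3,"dy": 467.3,"dz": 60,"rz": 1.023},{"claw": 1,"dx": 459.3,"dy": 467.3,"dz": 60,"rz": 1.023},{"claw": 1,"dx": 459.3,"dy": 467.3,"dz": 60,"rz": 1.023},{"claw": 1,"dx": 459.3,"dy": 467.3,"dz": 60,"rz": 1.023},{"claw": 1,"dx": 459.3,"dy": 467.3,"dz": 60,"rz": 1.023},{"claw": 1,"dx": 459.3,"dy": 467.3,"dz": 60,"rz": 1.023},{"claw": 1,"dx": 459.3,"dy": 467.3,"dz": 60,"rz": 1.023},{"claw": 1,"dx": 459.3,"dy": 467.3,"dz": 60,"rz": 1.023}])

```text
schema error: expected keys claw, dx, dy, dz, rx, ry, rz
```

```bash
python3 - <<'E'
from h import *
import cv2
v=np.load('v.npy');W=world(v,[-.004,.038,.068])[0]
go(W+[0,0,.012],v[2]-np.pi/2);o=r.get_obs();print(o['time'],o['eef_rot'],o['gripper_width'])
t=r.grab_frame("top")[190:350,200:420,::-1];s=r.grab_frame("side")[150:310,190:410,::-1]
cv2.imwrite('pics/c1.png',cv2.resize(np.hstack([t,s]),(800,291),interpolation=2))
E
```

```text
shift mm [459.32 467.26 146.5 ] rot [ 1.3000e-03 -9.0000e-04  1.0229e+00] pos [0.2725 0.6171 0.2257] F [ 0.64  1.02 -0.01]
0.1 [ 3.14011429e+00 -1.60950065e-04 -4.15859025e-01] 0.08732290030766153
```

View pics/c1.png

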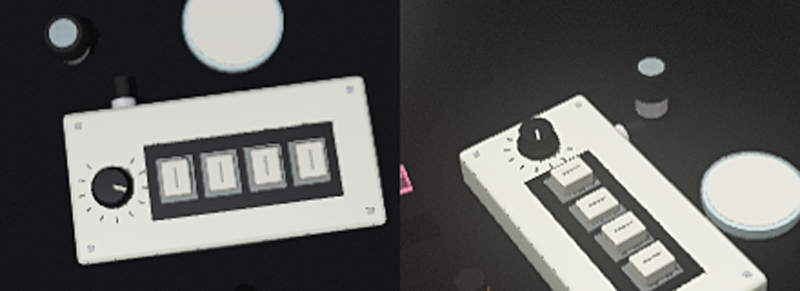

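The call was refused because every row needs all seven keys, so the arm has not moved and the crop shows the untouched scene. I'm repeating it with all keys filled in.

Request:
jog_arm(series=[{"claw": 1,"dx": 459.3,"dy": 467.3,"dz": 60,"rx": 0,"ry": 0,"rz": 1.023},{"claw": 1,"dx": 459.3,"dy": 467.3,"dz": 60,"rx": 0,"ry": 0,"rz": 1.023},{"claw": 1,"dx": 459.3,"dy": 467.3,"dz": 60,"rx": 0,"ry": 0,"rz": 1.023},{"claw": 1,"dx": 459.3,"dy": 467.3,"dz": 60,"rx": 0,"ry": 0,"rz": 1.023},{"claw": 1,"dx": 459.3,"dy": 467.3,"dz": 60,"rx": 0,"ry": 0,"rz": 1.023},{"claw": 1,"dx": 459.3,"dy": 467.3,"dz": 60,"rx": 0,"ry": 0,"rz": 1.023},{"claw": 1,"dx": 459.3,"dy": 467.3,"dz": 60,"rx": 0,"ry": 0,"rz": 1.023},{"claw": 1,"dx": 459.3,"dy": 467.3,"dz": 60,"rx": 0,"ry": 0,"rz": 1.023},{"claw": 1,"dx": 459.3,"dy": 467.3,"dz": 60,"rx": 0,"ry": 0,"rz": 1.023},{"claw": 1,"dx": 459.3,"dy": 467.3,"dz": 60,"rx": 0,"ry": 0,"rz": 1.023},{"claw": 1,"dx": 459.3,"dy": 467.3,"dz": 60,"rx": 0,"ry": 0,"rz": 1.023},{"claw": 1,"dx": 459.3,"dy": 467.3,"dz": 60,"rx": 0,"ry": 0,"rz": 1.023},{"claw": 1,"dx": 459.3,"dy": 467.3,"dz": 60,"rx": 0,"ry": 0,"rz": 1.023},{"claw": 1,"dx": 459.3,"dy": 467.3,"dz": 60,"rx": 0,"ry": 0,"rz": 1.023}])

```text
time: 1.95
eef_pos: [0.5039, 0.0053, 0.1668]
eef_rot: [-3.141, 0.0, -1.438]
contact_force: [-0.4, -0.2, -0.1]
gripper_width: 0.0006
grasp_force: 0.0
```

```bash
python3 - <<'E'
from h import *
import cv2
v=np.load('v.npy');W=world(v,[-.004,.038,.068])[0]
go(W+[0,0,.012],v[2]-np.pi/2);o=r.get_obs();print(o['time'],o['eef_rot'],o['gripper_width'])
t=r.grab_frame("top")[190:350,200:420,::-1];s=r.grab_frame("side")[150:310,190:410,::-1]
cv2.imwrite('pics/c2.png',cv2.resize(np.hstack([t,s]),(800,291),interpolation=2))
E
```

```text
shift mm [ 1.43  0.32 86.77] rot [-0.0004  0.0002  0.0012] pos [0.5039 0.0053 0.1668] F [-0.43 -0.21 -0.14]
1.95 [-3.14120435e+00  1.94688008e-04 -1.43758696e+00] 0.0006436570307984971
```

View pics/c2.png

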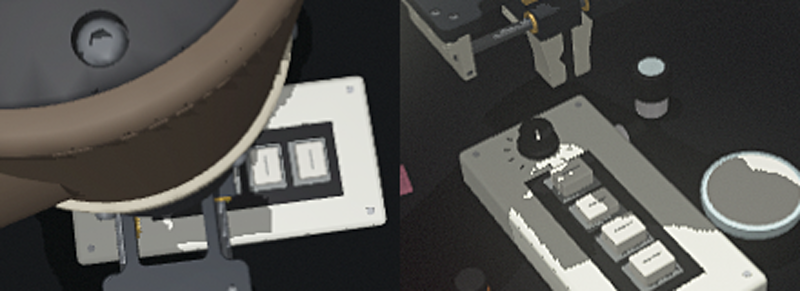

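Request:
jog_arm(series=[{"claw": 1,"dx": 1.4,"dy": 0.3,"dz": 50,"rx": 0,"ry": 0,"rz": 0},{"claw": 1,"dx": 1.4,"dy": 0.3,"dz": 85,"rx": 0,"ry": 0,"rz": 0},{"claw": 1,"dx": 1.4,"dy": 0.3,"dz": 93,"rx": 0,"ry": 0,"rz": 0},{"claw": 1,"dx": 1.4,"dy": 0.3,"dz": 93,"rx": 0,"ry": 0,"rz": 0},{"claw": 1,"dx": 1.4,"dy": 0.3,"dz": 93,"rx": 0,"ry": 0,"rz": 0}])

```text
time: 2.68
eef_pos: [0.5051, 0.0035, 0.0751]
eef_rot: [-3.139, 0.0, -1.438]
contact_force: [0.5, -0.7, 0.6]
gripper_width: 0.0005
grasp_force: 0.0
```

```bash
python3 - <<'E'
from h import *
import cv2
v=np.load('v.npy');W=world(v,[-.004,.038,.068])[0]
go(W,v[2]-np.pi/2)
s=r.grab_frame("side")[180:310,220:380,::-1]
cv2.imwrite('pics/c3.png',cv2.resize(s,(640,520),interpolation=2))
E
```

```text
shift mm [-0.47  1.17  7.05] rot [-0.0025  0.0003  0.0006] pos [0.5051 0.0035 0.0751] F [ 0.46 -0.67  0.65]
```

View pics/c3.png

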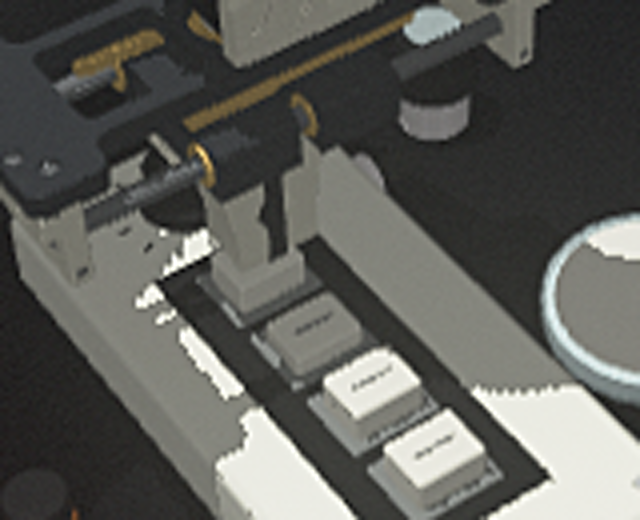

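The fingers stand over key 1, with tips at about (245,255) in the crop, and the row stays clear. I'm descending in small steps.

Request:
jog_arm(series=[{"claw": 1,"dx": 0,"dy": 0,"dz": 3,"rx": 0,"ry": 0,"rz": 0},{"claw": 1,"dx": 0,"dy": 0,"dz": 5,"rx": 0,"ry": 0,"rz": 0},{"claw": 1,"dx": 0,"dy": 0,"dz": 5,"rx": 0,"ry": 0,"rz": 0},{"claw": 1,"dx": 0,"dy": 0,"dz": 5,"rx": 0,"ry": 0,"rz": 0}])

```text
time: 3.22
eef_pos: [0.504, 0.003, 0.0686]
eef_rot: [3.142, -0.0, -1.439]
contact_force: [-0.1, -0.3, -0.6]
gripper_width: 0.0005
grasp_force: 0.0
```

Request:
jog_arm(series=[{"claw": 1,"dx": 0,"dy": 0,"dz": 1,"rx": 0,"ry": 0,"rz": 0},{"claw": 1,"dx": 0,"dy": 0,"dz": 1,"rx": 0,"ry": 0,"rz": 0}])

```text
time: 3.48
eef_pos: [0.5041, 0.003, 0.0677]
eef_rot: [-3.141, -0.0, -1.439]
contact_force: [-1.1, -0.2, 1.5]
gripper_width: 0.0001
grasp_force: 1.0
```

Request:
jog_arm(series=[{"claw": 1,"dx": 0,"dy": 0,"dz": 1,"rx": 0,"ry": 0,"rz": 0},{"claw": 1,"dx": 0,"dy": 0,"dz": 1,"rx": 0,"ry": 0,"rz": 0}])

```text
time: 3.72
eef_pos: [0.5041, 0.003, 0.0666]
eef_rot: [-3.141, -0.0, -1.439]
contact_force: [0.1, -0.6, 2.8]
gripper_width: 0.0004
grasp_force: 1.3
```

Key 1 is tapped: 2.8 N at 1.4 mm down. I'm lifting and moving 36 mm along tool x to key 2.

Request:
jog_arm(series=[{"claw": 1,"dx": 0,"dy": 0,"dz": -10,"rx": 0,"ry": 0,"rz": 0},{"claw": 1,"dx": 0,"dy": 0,"dz": -10,"rx": 0,"ry": 0,"rz": 0},{"claw": 1,"dx": 36,"dy": 0,"dz": -10,"rx": 0,"ry": 0,"rz": 0},{"claw": 1,"dx": 36,"dy": 0,"dz": -10,"rx": 0,"ry": 0,"rz": 0},{"claw": 1,"dx": 36,"dy": 0,"dz": -5,"rx": 0,"ry": 0,"rz": 0},{"claw": 1,"dx": 36,"dy": 0,"dz": -2,"rx": 0,"ry": 0,"rz": 0},{"claw": 1,"dx": 36,"dy": 0,"dz": -2,"rx": 0,"ry": 0,"rz": 0},{"claw": 1,"dx": 36,"dy": 0,"dz": -2,"rx": 0,"ry": 0,"rz": 0}])

```text
time: 4.72
eef_pos: [0.5087, -0.0323, 0.0685]
eef_rot: [3.142, -0.0, -1.438]
contact_force: [-0.0, 0.2, 0.9]
gripper_width: 0.0002
grasp_force: 0.0
```

Request:
jog_arm(series=[{"claw": 1,"dx": 0,"dy": 0,"dz": 1,"rx": 0,"ry": 0,"rz": 0},{"claw": 1,"dx": 0,"dy": 0,"dz": 1,"rx": 0,"ry": 0,"rz": 0}])

```text
time: 4.97
eef_pos: [0.5087, -0.0326, 0.0676]
eef_rot: [-3.142, -0.0, -1.439]
contact_force: [0.0, 0.2, -0.0]
gripper_width: 0.0003
grasp_force: 0.0
```

Request:
jog_arm(series=[{"claw": 1,"dx": 0,"dy": 0,"dz": 1,"rx": 0,"ry": 0,"rz": 0},{"claw": 1,"dx": 0,"dy": 0,"dz": 1,"rx": 0,"ry": 0,"rz": 0}])

```text
time: 5.22
eef_pos: [0.5087, -0.0327, 0.0665]
eef_rot: [3.142, -0.0, -1.439]
contact_force: [-0.4, -0.3, 0.3]
gripper_width: 0.0003
grasp_force: 0.0
```

There is no contact at 66.5 mm, so key 2 is the latched one. I'm continuing gently to its lower level.

Request:
jog_arm(series=[{"claw": 1,"dx": 0,"dy": 0,"dz": 1,"rx": 0,"ry": 0,"rz": 0},{"claw": 1,"dx": 0,"dy": 0,"dz": 2,"rx": 0,"ry": 0,"rz": 0},{"claw": 1,"dx": 0,"dy": 0,"dz": 2.5,"rx": 0,"ry": 0,"rz": 0},{"claw": 1,"dx": 0,"dy": 0,"dz": 2.5,"rx": 0,"ry": 0,"rz": 0}])

```text
time: 5.72
eef_pos: [0.5087, -0.0327, 0.064]
eef_rot: [3.141, -0.0, -1.439]
contact_force: [-0.1, 0.1, -0.5]
gripper_width: 0.0002
grasp_force: 0.0
```

Request:
jog_arm(series=[{"claw": 1,"dx": 0,"dy": 0,"dz": 0.5,"rx": 0,"ry": 0,"rz": 0},{"claw": 1,"dx": 0,"dy": 0,"dz": 0.5,"rx": 0,"ry": 0,"rz": 0}])

```text
time: 5.98
eef_pos: [0.5087, -0.0327, 0.0635]
eef_rot: [-3.142, -0.0, -1.439]
contact_force: [-0.7, -0.3, 0.0]
gripper_width: 0.0006
grasp_force: 0.0
```

Request:
jog_arm(series=[{"claw": 1,"dx": 0,"dy": 0,"dz": 0.5,"rx": 0,"ry": 0,"rz": 0},{"claw": 1,"dx": 0,"dy": 0,"dz": 0.5,"rx": 0,"ry": 0,"rz": 0}])

```text
time: 6.22
eef_pos: [0.5087, -0.0326, 0.0633]
eef_rot: [-3.141, -0.0, -1.439]
contact_force: [-1.5, 0.7, 4.9]
gripper_width: 0.0005
grasp_force: 2.2
```

The latched key has had a firm touch of about 4.9 N without giving. On to key 3.

Request:
jog_arm(series=[{"claw": 1,"dx": 0,"dy": 0,"dz": -14,"rx": 0,"ry": 0,"rz": 0},{"claw": 1,"dx": 0,"dy": 0,"dz": -14,"rx": 0,"ry": 0,"rz": 0},{"claw": 1,"dx": 36,"dy": 0,"dz": -14,"rx": 0,"ry": 0,"rz": 0},{"claw": 1,"dx": 36,"dy": 0,"dz": -14,"rx": 0,"ry": 0,"rz": 0},{"claw": 1,"dx": 36,"dy": 0,"dz": -8,"rx": 0,"ry": 0,"rz": 0},{"claw": 1,"dx": 36,"dy": 0,"dz": -5.5,"rx": 0,"ry": 0,"rz": 0},{"claw": 1,"dx": 36,"dy": 0,"dz": -5.5,"rx": 0,"ry": 0,"rz": 0},{"claw": 1,"dx": 36,"dy": 0,"dz": -5.5,"rx": 0,"ry": 0,"rz": 0}])

```text
time: 7.22
eef_pos: [0.5134, -0.068, 0.0685]
eef_rot: [3.142, 0.0, -1.438]
contact_force: [0.3, 0.4, 0.2]
gripper_width: -0.0002
grasp_force: 0.0
```

Request:
jog_arm(series=[{"claw": 1,"dx": 0,"dy": 0,"dz": 1,"rx": 0,"ry": 0,"rz": 0},{"claw": 1,"dx": 0,"dy": 0,"dz": 1,"rx": 0,"ry": 0,"rz": 0}])

```text
time: 7.48
eef_pos: [0.5136, -0.0681, 0.0677]
eef_rot: [-3.141, 0.0, -1.439]
contact_force: [-0.5, 0.9, 2.0]
gripper_width: 0.0006
grasp_force: 1.0
```

Request:
jog_arm(series=[{"claw": 1,"dx": 0,"dy": 0,"dz": 1,"rx": 0,"ry": 0,"rz": 0},{"claw": 1,"dx": 0,"dy": 0,"dz": 1,"rx": 0,"ry": 0,"rz": 0}])

```text
time: 7.72
eef_pos: [0.5137, -0.0682, 0.0667]
eef_rot: [-3.141, 0.0, -1.439]
contact_force: [-0.9, 2.3, 2.8]
gripper_width: 0.0004
grasp_force: 1.3
```

Key 3 is tapped (2.8 N, up). On to key 4.

Request:
jog_arm(series=[{"claw": 1,"dx": 0,"dy": 0,"dz": -10,"rx": 0,"ry": 0,"rz": 0},{"claw": 1,"dx": 0,"dy": 0,"dz": -10,"rx": 0,"ry": 0,"rz": 0},{"claw": 1,"dx": 36,"dy": 0,"dz": -10,"rx": 0,"ry": 0,"rz": 0},{"claw": 1,"dx": 36,"dy": 0,"dz": -10,"rx": 0,"ry": 0,"rz": 0},{"claw": 1,"dx": 36,"dy": 0,"dz": -5,"rx": 0,"ry": 0,"rz": 0},{"claw": 1,"dx": 36,"dy": 0,"dz": -2,"rx": 0,"ry": 0,"rz": 0},{"claw": 1,"dx": 36,"dy": 0,"dz": -2,"rx": 0,"ry": 0,"rz": 0},{"claw": 1,"dx": 36,"dy": 0,"dz": -2,"rx": 0,"ry": 0,"rz": 0}])

```text
time: 8.72
eef_pos: [0.5181, -0.1037, 0.0685]
eef_rot: [3.142, 0.0, -1.438]
contact_force: [0.1, -0.1, -0.1]
gripper_width: 0.0005
grasp_force: 0.0
```

Request:
jog_arm(series=[{"claw": 1,"dx": 0,"dy": 0,"dz": 1,"rx": 0,"ry": 0,"rz": 0},{"claw": 1,"dx": 0,"dy": 0,"dz": 1,"rx": 0,"ry": 0,"rz": 0}])

```text
time: 8.98
eef_pos: [0.5183, -0.1038, 0.0677]
eef_rot: [-3.141, 0.0, -1.439]
contact_force: [-0.5, 1.3, 1.7]
gripper_width: 0.0006
grasp_force: 1.0
```

Request:
jog_arm(series=[{"claw": 1,"dx": 0,"dy": 0,"dz": 1,"rx": 0,"ry": 0,"rz": 0},{"claw": 1,"dx": 0,"dy": 0,"dz": 1,"rx": 0,"ry": 0,"rz": 0}])

```text
time: 9.22
eef_pos: [0.5184, -0.1039, 0.0667]
eef_rot: [-3.141, 0.0, -1.439]
contact_force: [-0.4, 1.4, 2.9]
gripper_width: 0.0008
grasp_force: 1.3
```

All four keys are tapped. Now back 72 mm to key 2 at height.

Request:
jog_arm(series=[{"claw": 1,"dx": 0,"dy": 0,"dz": -12,"rx": 0,"ry": 0,"rz": 0},{"claw": 1,"dx": 0,"dy": 0,"dz": -12,"rx": 0,"ry": 0,"rz": 0},{"claw": 1,"dx": -40,"dy": 0,"dz": -12,"rx": 0,"ry": 0,"rz": 0},{"claw": 1,"dx": -72,"dy": 0,"dz": -12,"rx": 0,"ry": 0,"rz": 0},{"claw": 1,"dx": -72,"dy": 0,"dz": -12,"rx": 0,"ry": 0,"rz": 0},{"claw": 1,"dx": -72,"dy": 0,"dz": -5,"rx": 0,"ry": 0,"rz": 0},{"claw": 1,"dx": -72,"dy": 0,"dz": 2,"rx": 0,"ry": 0,"rz": 0},{"claw": 1,"dx": -72,"dy": 0,"dz": 2,"rx": 0,"ry": 0,"rz": 0},{"claw": 1,"dx": -72,"dy": 0,"dz": 2,"rx": 0,"ry": 0,"rz": 0}])

```text
time: 10.35
eef_pos: [0.5085, -0.0331, 0.0643]
eef_rot: [3.141, -0.0, -1.44]
contact_force: [0.4, 0.7, 0.6]
gripper_width: 0.0008
grasp_force: 0.0
```

Request:
jog_arm(series=[{"claw": 1,"dx": 0,"dy": 0,"dz": 2,"rx": 0,"ry": 0,"rz": 0},{"claw": 1,"dx": 0,"dy": 0,"dz": 3,"rx": 0,"ry": 0,"rz": 0},{"claw": 1,"dx": 0,"dy": 0,"dz": 4,"rx": 0,"ry": 0,"rz": 0},{"claw": 1,"dx": 0,"dy": 0,"dz": 4,"rx": 0,"ry": 0,"rz": 0}])

```text
time: 10.85
eef_pos: [0.5088, -0.0329, 0.061]
eef_rot: [-3.141, -0.0, -1.439]
contact_force: [-1.5, -1.9, 6.5]
gripper_width: 0.0005
grasp_force: 2.9
```

Request:
jog_arm(series=[{"claw": 1,"dx": 0,"dy": 0,"dz": 0.7,"rx": 0,"ry": 0,"rz": 0},{"claw": 1,"dx": 0,"dy": 0,"dz": 0.7,"rx": 0,"ry": 0,"rz": 0}])

```text
time: 11.1
eef_pos: [0.5088, -0.0329, 0.0604]
eef_rot: [-3.141, -0.0, -1.439]
contact_force: [-0.3, -1.4, 5.6]
gripper_width: 0.0001
grasp_force: 3.0
```

Request:
jog_arm(series=[{"claw": 1,"dx": 0,"dy": 0,"dz": -8,"rx": 0,"ry": 0,"rz": 0},{"claw": 1,"dx": 0,"dy": 0,"dz": -40,"rx": 0,"ry": 0,"rz": 0},{"claw": 1,"dx": 0,"dy": 0,"dz": -100,"rx": 0,"ry": 0,"rz": 0},{"claw": 1,"dx": 0,"dy": 0,"dz": -140,"rx": 0,"ry": 0,"rz": 0},{"claw": 1,"dx": 0,"dy": 0,"dz": -140,"rx": 0,"ry": 0,"rz": 0},{"claw": 1,"dx": 0,"dy": 0,"dz": -140,"rx": 0,"ry": 0,"rz": 0},{"claw": 1,"dx": 0,"dy": 0,"dz": -140,"rx": 0,"ry": 0,"rz": 0}])

```text
time: 11.98
eef_pos: [0.5079, -0.0328, 0.1987]
eef_rot: [3.139, -0.0, -1.439]
contact_force: [-1.2, 0.2, 0.4]
gripper_width: 0.0004
grasp_force: 0.0
```

```bash
python3 - <<'E'
from h import *
import cv2
s=r.grab_frame("side")[180:380,180:440,::-1]
cv2.imwrite('pics/c4.png',cv2.resize(s,(780,600),interpolation=2))
E
```

```text
(no output)
```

View pics/c4.png

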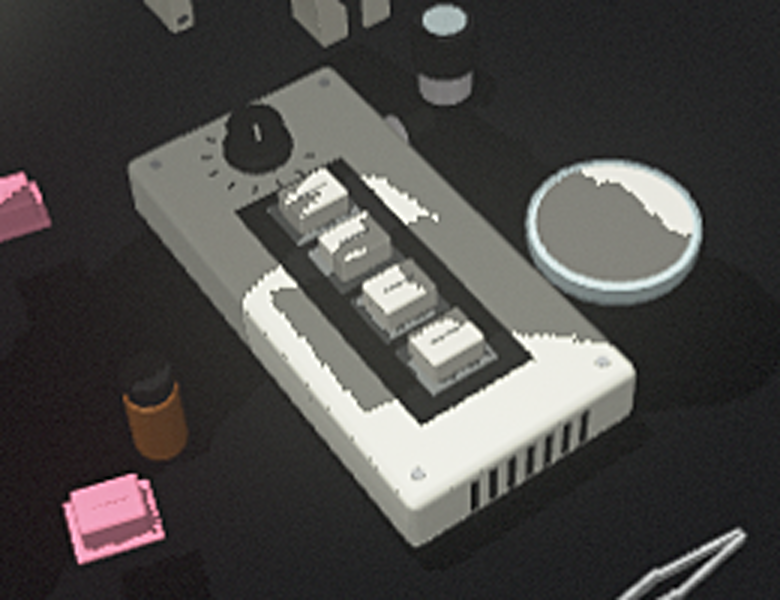

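The four caps, at (317,197), (355,244), (400,292) and (446,343), are now evenly spaced with 47, 48 and 51 rows between them. Earlier the spacing was uneven, so key 2 is up. The vial, dish, eyepiece and knob look undisturbed.

```bash
python3 -c "
from cell import r
print(r.hand_in())"
```

```text
the job is handed in; nothing more can be done
None
```

I tapped all four keys in order from the knob, then pressed the latched one (place 2) fully down and released it; the last image shows all four up and the knob, vial, eyepiece and dish in place (forceps only partly in frame), and the job is handed in with no verdict returned.

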